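# Stirring stick away, sugar tongs at the ready

### The arm

A 6-joint arm with a two-finger parallel gripper is mounted at the origin on the work surface. World frame = base frame: x ahead of the robot, y to its left, z up, the work surface at z = 0. Lengths are in m, angles in rad, forces in N, time in s.
With the tool pointing down it reaches from about 0.325 to 0.775 m from the base axis. Payload 9.3 kg.
Tool frame: the origin (TCP) lies between the finger pads; the fingertips stand 22 mm ahead of it and the grasp point (between the pads) lies 3 mm ahead of it (bot.tip_extent is the distance from the TCP to the fingertips, in m); z points along the fingers, y is the line along which they close (so a half turn about z gives the same grasp; the last joint's range is limited). The gripper opens to 85 mm and grips with 20 to 120 N. Pads are 22 mm wide; open, the fingers measure 114 mm over their backs; the gripper's body (76 mm by 85 mm) begins 54 mm behind the grasp point. The pads swing forward as they close: fully open they stand 13 mm farther back than shut.
Start: joints at [1.077, 0.259, 0.021, 1.334, 0, 1.418], TCP at [0.184, 0.518, 0.217] pointing down, gripper open.
Joint ranges: [-3.04, 3.04], [-0.91, 1.82], [-1.04, 1.36], [-1.92, 1.95], [-1.52, 1.45], [-3.14, 3.14]. Speed limits (rad/s): [2.22, 2.22, 2.79, 3.14, 3.14, 3.14].

### API

Orientations are given as a unit quaternion [w, x, y, z].
In Python, from rig import bot, vision gives the robot as it stands. Calls block until the motion is done:
- bot.reach(position, orientation): joint-space move of the TCP to a pose.
- bot.move_linear(position, velocity=0.15, attitude=None, threshold=None): straight line of the TCP; attitude=None keeps the orientation; velocity is the mean speed in m/s. With threshold (N) it stops when the force on the tool has changed by that much, and returns True; else False.
- bot.move_joints(angles): joint-space move.
- bot.let_go() and bot.grasp(): open the fingers fully, or close them until they stop; the grip force is fixed at half the most.
- bot.dwell(seconds).
- bot.inverse_kinematics(position, orientation): joint angles nearest the present ones, or None.
- bot.get_state(): the state.
- vision.camera(name): name is "side" or "top" or "wrist"; returns a dict with "img" (480x640x3 uint8, blue, green, red), "fx", "fy", "cx", "cy" (pixels), "k1" (the pictures are not rectified: a ray, as slopes to the right and down, at radius r is drawn at 1 + k1 r^2 times it, then the intrinsics apply), "R" (3x3) and "t" (3): a world point X has camera coordinates R X + t; the wrist camera has in their place "T_tool_cam" (4x4, takes a point from camera to tool coordinates, whose origin is the TCP and whose axes are the flange's). Camera axes: x right, y down, z forward; pixel columns grow to the right and rows downward; lengths in m; the calibration is good to about 2 mm. A picture is of the moment at which its call begins: read the wrist's pose just before it. There is no depth.
A pose or a line that the arm cannot do raises bot.Unreachable and nothing moves.
- bot.hand_in(): hands the job in; it is judged then, once.
The state is a dict: "t": time; "joints": joint angles; "dq": joint speeds; "joint_efforts": joint torques, N m; "tcp_pos": TCP position; "tool_rot": TCP orientation; "wrist_force": force on the tool from outside, world axes, zero at the start; "torque": the same for the moment, N m; "grip_width": finger opening in m; "grip_force": force on a finger pad.
Only numpy, scipy, OpenCV 4.12 (cv2) and the standard library are available. Lean on these libraries where they do the work, as an engineer would, in place of code of your own. Each camera call takes 0.05 s, during which the arm holds its last target. There are 200 camera calls.

### The job

Get the tea corner ready to serve sugar: first take the wooden stirring stick out of the glass mug and let it stand, bead up, in the narrow white holder. Then pick up the sprung sugar tongs, squeeze them until the tips stand at the marked gap of 14 mm, and hold that gap steady with the tips clear above the middle of the sugar bowl. Finish while still holding the tongs there; do not put them down, and leave the mugs, the bowl, the teaspoon, the tin, the honey jar and the milk jug where they are.

Things in the scene. Friction and masses are not known exactly. Their poses are not given: they have to be found in the camera images.
- stick: wooden stirring stick: round, 9 mm thick, 200 mm long, flat foot, a bead 13 mm across on the top end, 14 g. It starts leaning about 22 degrees in one of the glass mugs, its upper 80 mm clear above the rim. Origin: centre of the foot; z runs along the stick to the bead. Yaw about its axis means nothing
- stick_foot (a point): centre of the stick's lower, plain end (its foot)
- stick_bead (a point): centre of the stick's bead, 193.5 mm from the foot
- mug_a: glass mug that the stick leans in at the start, loose, 110 mm high, 66 mm across at the rim, 4 mm wall, 6 mm bottom, a handle to its +y that reaches 61 mm from the axis. Origin: centre of the underside
- mug_b: second glass mug, the same but empty; leave it alone. Origin: centre of the underside
- holder: narrow holder for the stick: upright white ceramic tube, fixed to the top, 100 mm high, 32 mm outside and 24 mm inside, inner floor 6 mm up, foot flange 60 mm across. Origin: centre of the underside
- holder_mouth (a point): centre of the holder's mouth, 100 mm above the trolley top
- tongs: sprung steel sugar tongs lying flat on the trolley top, 139 mm long, 70 g: two 3 mm thick, 16 mm high arms (z 0 to 16 mm) joined by a round bow at the -x end; tips at +x. Origin: on the underside, midway between the finger grips, 65 mm behind the tips; z up, y across the arms (the line to squeeze along). Arms hinge where they meet the bow, at x -60 mm, y +-12.5 mm
- tongs_grip (a point): point midway between the finger grips (dark patches 22 mm long on the outer faces of the arms), 8 mm above the tongs' origin. Width over the arms here: 39 mm slack, 28 mm at the marked gap, where the arms are parallel. Each mm squeezed off closes the tips by about 2 mm. Springs of 6 N m/rad at each arm's hinge: about 9 N on each grip at the mark; let go, they spring open
- tongs_mark (a point): the mark: a ridge across a flat gauge tongue that is fixed on top of the left arm, 30 mm ahead of the grips, and reaches over the right arm (48 mm long from the left arm; top of ridge 21 mm up). The tip gap is right, 14 mm, when the small pointer on top of the right arm stands in line with this ridge. Slack, the tips stand 36.5 mm apart
- tongs_mouth (a point): point midway between the tips of the tongs: 65 mm ahead of the tongs' origin, 8 mm up (rides with the bow)
- tip_left (a point): inner face of the left (+y) arm's tip, at its very end; the tip gap is the distance tip_left to tip_right
- tip_right (a point): inner face of the right (-y) arm's tip, at its very end
- sugar_bowl: round white sugar bowl with sugar lumps, loose, 55 mm high, 100 mm across the rim. Origin: centre of the underside
- bowl_mouth (a point): centre of the bowl's rim plane, 55 mm up; no lump stands higher
- tea_tin: steel tea tin, 110 mm high, 76 mm across; bystander. Origin: centre of the underside
- honey_jar: honey jar, 75 mm high, 60 mm across; bystander. Origin: centre of the underside
- teaspoon: steel teaspoon lying flat, 140 mm long along its x; bystander
- milk_jug: small white milk jug with a handle at +y, 75 mm high, 64 mm across; bystander. Origin: centre of the underside
Not all that is in view belongs to the job. What is shaped like the tongs but purple is not meant.

How it is judged:
On the way, in this order (a step that is already met when the one before it is completed fails the run):
1. the stick stands in the holder, bead up, let go (z of stick_foot in the frame of holder below 0.02 m and horizontal distance between stick_foot and holder below 0.014 m and angle between stick's own z axis and vertical below 0.25 rad and height (world z) of stick_bead above 0.17 m and contact force between the fingers and stick below 0.05 N), for 0.3 s.
2. the tongs are held over the sugar bowl with the tips at the marked gap for half a second (distance between tip_left and tip_right between 0.011 and 0.017 m and horizontal distance between tongs_mouth and sugar_bowl below 0.03 m and height (world z) of tongs_mouth above 0.07 m and height (world z) of tongs above 0.05 m and contact force between the fingers and tongs above 2 N and contact force between tongs and sugar_bowl below 0.05 N and linear speed of tongs below 0.03 m/s), for 0.5 s.
At the end, for the whole second after the job is handed in: Stick in the holder: foot within 14 mm of its axis, under 20 mm up, lean under 0.25 rad. Tongs held by the fingers (over 2 N), lifted over 50 mm, still (under 30 mm/s), tip gap 11 to 17 mm; tips' midpoint within 30 mm of the bowl's axis, over 70 mm up, bowl not touched (all of step 2 and z of stick_foot in the frame of holder below 0.02 m and horizontal distance between stick_foot and holder below 0.014 m and angle between stick's own z axis and vertical below 0.25 rad and height (world z) of stick_bead above 0.17 m); the arm keeps its last pose, push and grip.
It fails at once if a bystander was shifted more than 30 mm (distance of any of mug_b, tea_tin, honey_jar, teaspoon, milk_jug from where it was at the start of the episode above 0.03 m).
It fails at once if the sugar bowl was shifted more than 20 mm (distance of sugar_bowl from where it was at the start of the episode above 0.02 m).
It fails at once if the stick's mug was shifted more than 40 mm or tipped over (distance of mug_a from where it was at the start of the episode above 0.04 m or angle between mug_a's own z axis and vertical above 0.5 rad).
It also fails if it takes over 61 s, if anything falls off the work surface, if the arm or the gripper's body presses on something with over 40 N, if the wrist force passes 120 N, or if a joint passes its speed limit or range.

## Working session

There is one attempt and no reset: what is moved stays moved. The work goes in short steps, each a Python script; the robot and the scene stay as the last script left them, time stands still between calls to the robot, and variables do not carry over. Pictures are saved under pics/ and viewed, at most 12 in all, crops included, and the job is handed in when it is done.

```bash
mkdir -p pics; ls
python3 - <<'E'
from rig import bot, vision
import cv2, numpy as np, pickle
d={}
for n in ("side","top"):
    c=vision.camera(n); d[n]=c; cv2.imwrite(f"pics/{n}0.png",c["img"])
    print(n,{k:(np.round(v,3).tolist() if k!='img' else 0) for k,v in c.items()})
pickle.dump(d,open("c0.pkl","wb"))
print(bot.get_state())
E
```

```text
pics
side {'img': 0, 'fx': 614.164, 'fy': 614.164, 'cx': 312.276, 'cy': 239.502, 'k1': -0.174, 'R': [[0.818, -0.575, 0.011], [-0.306, -0.451, -0.839], [0.488, 0.683, -0.544]], 't': [-0.413, 0.262, 1.229]}
top {'img': 0, 'fx': 438.536, 'fy': 438.536, 'cx': 326.541, 'cy': 239.741, 'k1': -0.024, 'R': [[-0.016, -1.0, -0.008], [-0.995, 0.017, -0.097], [0.097, 0.006, -0.995]], 't': [0.013, 0.529, 0.923]}
{'t': 0.1, 'joints': array([1.07745998e+00, 2.59131825e-01, 2.08291886e-02, 1.33370724e+00,
       7.03231567e-06, 1.41820726e+00]), 'dq': array([ 0.00032106, -0.000374  ,  0.001648  , -0.00186371,  0.00179891,
       -0.00133499]), 'joint_efforts': array([ 4.57612667e-03, -5.56691229e+01,  3.45075274e+01,  1.15457206e-02,
       -1.65622969e-04, -1.00384469e-05]), 'tcp_pos': array([0.18366998, 0.51813348, 0.21622552]), 'tool_rot': array([-1.95910894e-04,  1.69550562e-01,  9.85521303e-01, -5.74287763e-04]), 'wrist_force': array([-0.45443774, -0.52346546, -0.052686  ]), 'torque': array([ 0.00656806, -0.02001857, -0.0606743 ]), 'grip_force': 0.0, 'grip_width': 0.08524589348726615}
```

View pics/top0.png

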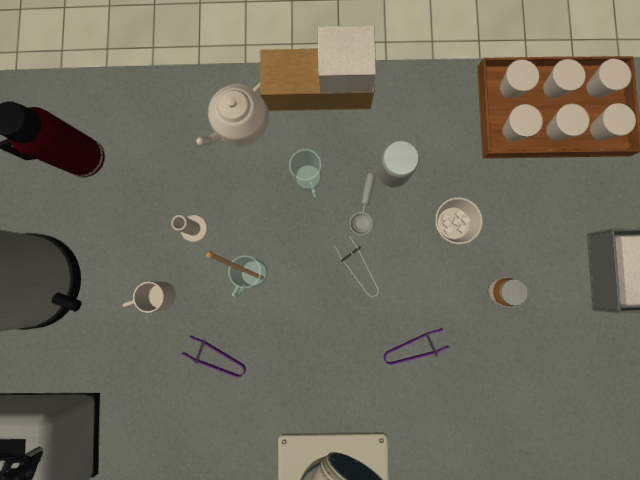

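View pics/side0.png

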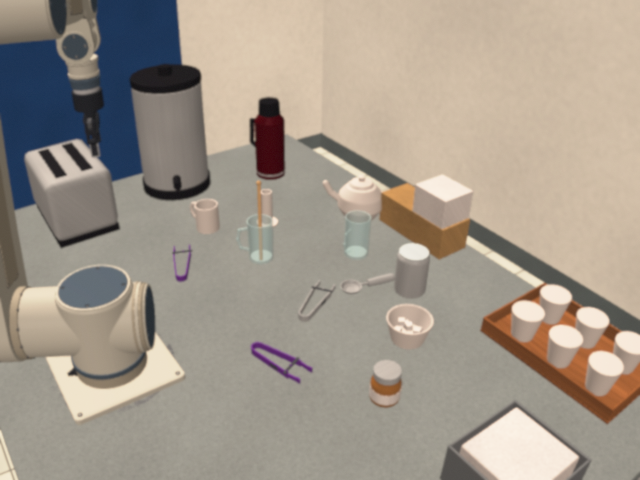

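Candidates for the tongs: grey pair at (357,265), purple ones at (214,356) and (417,346) in top. The grey pair fits, because steel is specified and purple is excluded. The mug with the stick is at (247,273), with the bead at (209,255). The holder is at about (180,223). I'll confirm with crops and check the gripper interface.

View pics/crop1.png

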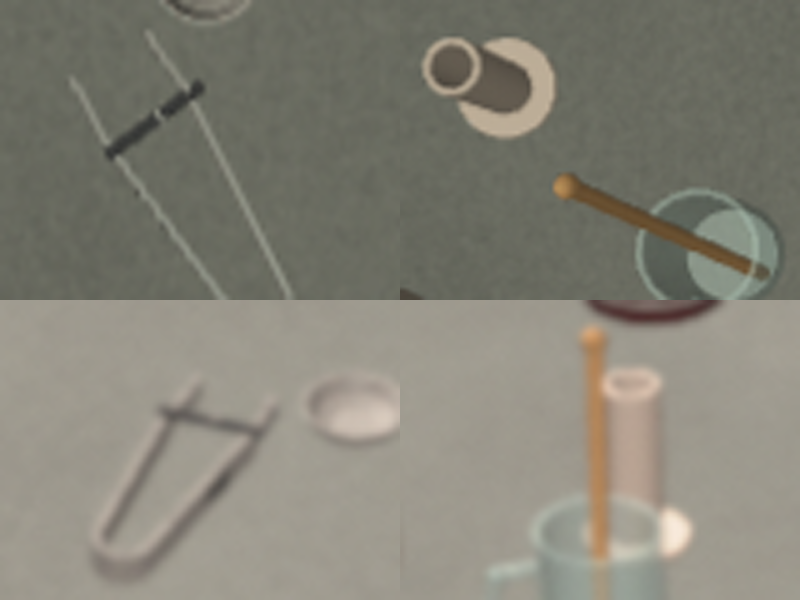

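The crop confirms the grey sprung tongs: tongue and ridge at top (348,254), tips at top-left, bow at about (370,295). It also shows the bead at top (209,255)/side (258,183) and the holder mouth at top (179,223)/side (266,192). Next I'll measure these with masks.

```bash
cat > h.py <<'E'
import numpy as np, cv2
from scipy.spatial.transform import Rotation as Ro
def ray(c,uv):
    K=np.array([[c["fx"],0,c["cx"]],[0,c["fy"],c["cy"]],[0,0,1.]])
    d=(np.array(uv,float)-[c["cx"],c["cy"]])/[c["fx"],c["fy"]]; p=d.copy()
    for _ in range(20): p=d/(1+c["k1"]*(p@p))
    R=np.array(c["R"]); o=-R.T@np.array(c["t"]); v=R.T@np.r_[p,1]
    return o,v/np.linalg.norm(v)
def proj(c,X):
    q=np.array(c["R"])@X+c["t"]; p=q[:2]/q[2]; p=p*(1+c["k1"]*(p@p)); return p*[c["fx"],c["fy"]]+[c["cx"],c["cy"]]
def tri(*obs):   # (cam,uv) pairs -> point, miss
    A=np.zeros((3,3));b=np.zeros(3);L=[]
    for c,uv in obs:
        o,v=ray(c,uv); P=np.eye(3)-np.outer(v,v); A+=P; b+=P@o; L.append((o,P))
    X=np.linalg.solve(A,b); return X,max(np.linalg.norm(P@(X-o)) for o,P in L)
def plane(c,uv,z):
    o,v=ray(c,uv); return o+v*(z-o[2])/v[2]
def wristcam(bot,vision):
    s=bot.get_state(); c=vision.camera("wrist"); q=s["tool_rot"]
    T=np.eye(4);T[:3,:3]=Ro.from_quat(np.r_[q[1:],q[0]]).as_matrix();T[:3,3]=s["tcp_pos"]
    M=np.linalg.inv(T@np.array(c["T_tool_cam"])); c["R"]=M[:3,:3];c["t"]=M[:3,3]; return c
def quat(z,y):
    z=z/np.linalg.norm(z); y=y-z*(y@z); y=y/np.linalg.norm(y)
    q=Ro.from_matrix(np.c_[np.cross(y,z),y,z]).as_quat(); return np.r_[q[3],q[:3]]
def stickline(img,roi):
    "bead centre and axis ends of the wood-coloured blob in roi"
    x,y,w,h=roi; H=cv2.cvtColor(img,cv2.COLOR_BGR2HSV)[y:y+h,x:x+w]
    m=cv2.inRange(H,(5,90,50),(25,255,255)); n,l,st,ce=cv2.connectedComponentsWithStats(m)
    k=1+np.argmax(st[1:,4]); p=np.argwhere(l==k)[:,::-1]+[x,y]
    mu=p.mean(0); e=np.linalg.svd(p-mu,full_matrices=False)[2][0]; t=(p-mu)@e
    return mu+e*t.min(),mu+e*t.max(),st[k,4]
E
python3 - <<'E'
import pickle; from h import *
d=pickle.load(open("c0.pkl","rb")); t,s=d["top"],d["side"]
print("lines",stickline(t["img"],(195,240,80,50)),stickline(s["img"],(240,170,40,100)))
b,e=tri((t,(209.1,254.9)),(s,(258.4,182.6))); print("bead",b,e)
m,e=tri((t,(178.9,222.9)),(s,(266.4,191.6))); print("holder mouth",m,e, "flange",plane(t,(165+(506-400)/3.738,205+88/3.75),.003))
f=plane(t,(262.2,277.2),.008); print("foot",f,"len",np.linalg.norm(b-f),"lean",np.degrees(np.arccos((b-f)[2]/np.linalg.norm(b-f))))
# bowl & mug rims: bright rim ellipse
print("bowl",tri((t,(458.7,220.5)),(s,(410,320))), plane(t,(458.7,220.5),.055))
print("tongs mark",tri((t,(320+158/5,230+115/5)),(s,(280+212/5,265+(419-300)/5))))
print("tongs bow top",plane(t,(375,296),.012)," tips",plane(t,(320+148/5,230+32/5),.012),plane(t,(320+71/5,230+78/5),.012))
print("mugA rim",plane(t,(165+(697-400)/3.738,205+248/3.75),.11))
E
```

```text
lines (array([206.06176189, 252.86198592]), array([257.96101257, 276.08712191]), np.int32(241)) (array([258.39916685, 180.96360938]), array([259.57079878, 226.011163  ]), np.int32(131))
bead [0.48991276 0.21452849 0.18619707] 0.0005921794378369434
holder mouth [0.56158246 0.29942845 0.10085991] 0.001204935806211783 flange [0.56140965 0.30132819 0.003     ]
foot [0.45055491 0.1467516  0.008     ] len 0.19467136849142694 lean 23.741134389339475
bowl (array([ 0.56244636, -0.27550221,  0.05273011]), np.float64(0.00022400025092935422)) [ 0.56194853 -0.27468608  0.055     ]
tongs mark (array([ 0.49929623, -0.04928961,  0.02005424]), np.float64(0.00033080762510343236))
tongs bow top [ 0.40587508 -0.09857087  0.012     ]  tips [ 0.53669608 -0.04628305  0.012     ] [ 0.51699819 -0.0121043   0.012     ]
mugA rim [0.46149777 0.16589721 0.11      ]
```

The measurements agree with the given sizes: bead z 0.186, stick length 0.195 with a 23° lean, holder mouth 0.101, bowl rim 0.053, mark 0.020. Next I'll grasp the stick along its own axis and draw it out.

Run:
```python
from rig import bot,vision; from h import *; import pickle
b=np.array([.4899,.2145,.1862]); f=np.array([.4506,.1468,.008]); u=(b-f)/np.linalg.norm(b-f)
y=np.cross(u,[0,0,1]); best=None
P=b-u*.0385   # TCP: 155 mm from the foot
for sg in (1,-1):
    q=quat(-u,sg*y); qv=quat(np.array([0,0,-1.]),sg*y)
    js=[bot.inverse_kinematics(p,o) for p,o in ((P+.08*u,q),(P,q),(P+.15*u,q),(np.array([.5615,.2995,.285]),qv))]
    print(sg,[None if j is None else np.round(j,2) for j in js])
    if all(j is not None for j in js):
        c=np.abs(js[0]-bot.get_state()["joints"]).max()
        if best is None or c<best[0]: best=(c,sg,q,qv)
_,sg,q,qv=best; pickle.dump((q,qv,u,P),open("s.pkl","wb"))
bot.reach(P+.08*u,q); bot.move_linear(P,velocity=.1)
print(bot.get_state()["t"],bot.get_state()["wrist_force"])
bot.grasp(); s=bot.get_state(); print(s["t"],s["grip_width"],s["grip_force"],s["wrist_force"])
bot.move_linear(P+.15*u,velocity=.12)
s=bot.get_state(); print(s["t"],s["grip_width"],s["wrist_force"])
bot.reach(np.array([.5615,.2995,.30]),qv)
d={}
for n in("side","top"): d[n]=vision.camera(n)
print(bot.get_state()["t"],bot.get_state()["tcp_pos"]); pickle.dump(d,open("c1.pkl","wb"))
sc=lambda im,x,y,w,h:cv2.resize(im[y:y+h,x:x+w],(400,600),interpolation=cv2.INTER_CUBIC)
cv2.imwrite("pics/c1.png",np.hstack([sc(d["side"]["img"],210,60,120,180),sc(d["top"]["img"],120,150,120,180)]))
```

```text
1 [array([ 0.41,  0.51,  0.35,  1.75, -0.24,  2.55]), array([ 0.38,  0.48,  0.12,  1.54, -0.25,  2.52]), None, array([0.36, 0.41, 0.42, 1.58, 0.  , 2.46])]
-1 [array([ 0.41,  0.51,  0.35,  1.75, -0.24, -0.59]), array([ 0.38,  0.48,  0.12,  1.54, -0.25, -0.62]), None, array([ 0.36,  0.41,  0.42,  1.58,  0.  , -0.69])]Traceback (most recent call last):
  File "<stdin>", line 12, in <module>
TypeError: cannot unpack non-iterable NoneType object
```

Run:
```python
from rig import bot,vision; from h import *; import pickle
b=np.array([.4899,.2145,.1862]); f=np.array([.4506,.1468,.008]); u=(b-f)/np.linalg.norm(b-f)
y=-np.cross(u,[0,0,1]); P=b-u*.0385; Z=np.array([0,0,1.])
q=quat(-u,y); qv=quat(-Z,y)
P1=P+.06*u; P2=P1-.155*u+.155*Z+.005*Z; P3=P2+.10*Z; H=np.array([.5615,.2995,.285])
for p,o in ((P+.08*u,q),(P1,q),(P2,qv),(P3,qv),(H,qv)): print(np.round(p,3),bot.inverse_kinematics(p,o))
pickle.dump((q,qv,u,P),open("s.pkl","wb"))
bot.reach(P+.08*u,q); bot.move_linear(P,velocity=.1)
s=bot.get_state(); print(s["t"],s["wrist_force"])
bot.grasp(); s=bot.get_state(); print(s["t"],s["grip_width"],s["grip_force"],s["wrist_force"])
bot.move_linear(P1,velocity=.08); print(bot.get_state()["wrist_force"])
bot.move_linear(P2,velocity=.06,attitude=qv); print(bot.get_state()["wrist_force"])
bot.move_linear(P3,velocity=.12)
s=bot.get_state(); print(s["t"],s["grip_width"],s["wrist_force"])
bot.reach(H,qv)
d={}
for n in("side","top"): d[n]=vision.camera(n)
print(bot.get_state()["t"],bot.get_state()["tcp_pos"]); pickle.dump(d,open("c1.pkl","wb"))
sc=lambda im,x,y,w,h:cv2.resize(im[y:y+h,x:x+w],(400,600),interpolation=cv2.INTER_CUBIC)
cv2.imwrite("pics/c1.png",np.hstack([sc(d["side"]["img"],210,90,120,180),sc(d["top"]["img"],130,150,120,180)]))
```

```text
[0.498 0.229 0.224] [ 0.41229977  0.50917027  0.34811784  1.7502395  -0.24007016 -0.5910727 ]
[0.494 0.222 0.206] [ 0.40488998  0.49964758  0.2858151   1.69574006 -0.2425387  -0.59826767]
[0.463 0.168 0.224] [ 0.17766972  0.1581942  -0.09146503  1.3211371   0.         -0.8671671 ]
[0.463 0.168 0.324] [ 0.17766972  0.14946409  0.14919     1.57052224  0.         -0.8671671 ]
[0.562 0.3   0.285] [ 0.35825517  0.40954071  0.4164323   1.57768792  0.         -0.68658165]
2.8 [-0.41111728 -0.46240934  0.13332947]
3.5083 0.008796468427011393 58.35063815116882 [ 0.47070105 -0.10420058  0.31752998]
[-0.56558752  0.2424178  -0.74571287]
[ 0.32045326 -0.40355097 -0.1854365 ]
6.625 0.008974776520249167 [ 0.6226463  -0.66000715  0.00365082]
7.4417 [0.5612221  0.29878347 0.28569591]
```

View pics/c1.png

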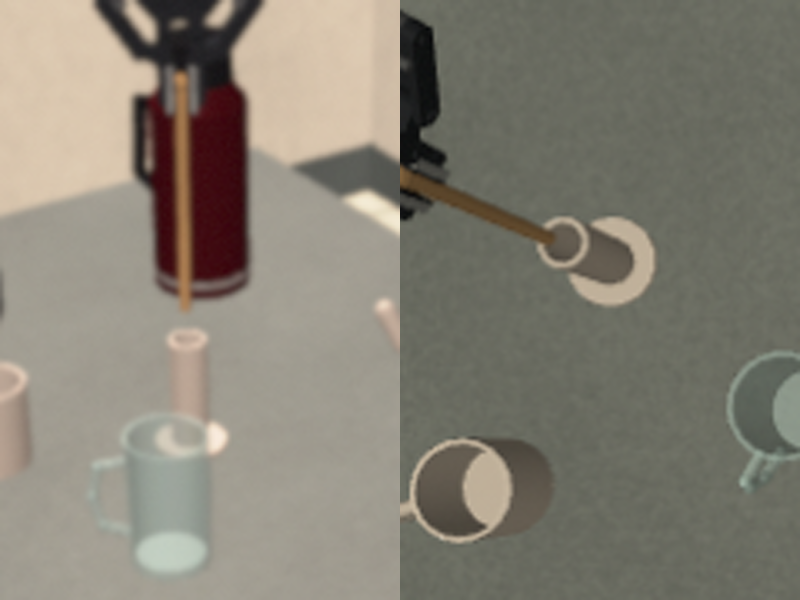

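The stick is held upright over the holder: foot at side (265.5,183)/top (174.4,221.4), mouth at side (266.4,191.4)/top (179,223). The mug is upright. I'll measure the foot offset and insert.

Run:
```python
from rig import bot,vision; from h import *; import pickle
d=pickle.load(open("c1.pkl","rb")); t,s=d["top"],d["side"]
f,e=tri((t,(174.6,221.4)),(s,(265.5,182.8))); m,e2=tri((t,(178.9,222.6)),(s,(266.4,191.5)))
tcp=bot.get_state()["tcp_pos"]; print("foot",f,e,"mouth",m,e2,"tcp-foot",tcp-f)
off=(m-f)[:2]; off=off if np.linalg.norm(off)<.012 else off*0
T=tcp.copy(); T[:2]+=off; print("off",off)
bot.move_linear(T,velocity=.05)
T[2]=tcp[2]-(f[2]-.012)
hit=bot.move_linear(T,velocity=.08,threshold=4); st=bot.get_state(); print(hit,st["tcp_pos"],T,st["wrist_force"],st["t"])
if not hit or st["tcp_pos"][2]<T[2]+.02:
    bot.let_go(); print(bot.get_state()["t"],bot.get_state()["grip_width"])
    T[2]+=.13; bot.move_linear(T,velocity=.15)
d={n:vision.camera(n) for n in("side","top")}; print(bot.get_state()["t"]); pickle.dump(d,open("c2.pkl","wb"))
sc=lambda im,x,y,w,h:cv2.resize(im[y:y+h,x:x+w],(400,600),interpolation=cv2.INTER_CUBIC)
cv2.imwrite("pics/c2.png",np.hstack([sc(d["side"]["img"],210,90,120,180),sc(d["top"]["img"],130,150,120,180)]))
```

```text
foot [0.56015998 0.29883642 0.12825789] 0.00046010427353871693 mouth [0.56195859 0.29954113 0.10098625] 0.0009463047315400915 tcp-foot [ 1.06212016e-03 -5.29467940e-05  1.57438020e-01]
off [0.00179862 0.00070471]
False [0.56326226 0.29955938 0.1699443 ] [0.56302071 0.29948819 0.16943802] [-0.5345868  -0.18425743 -0.11681765] 9.2917
10.0167 0.08539767292331672
11.1333
```

View pics/c2.png

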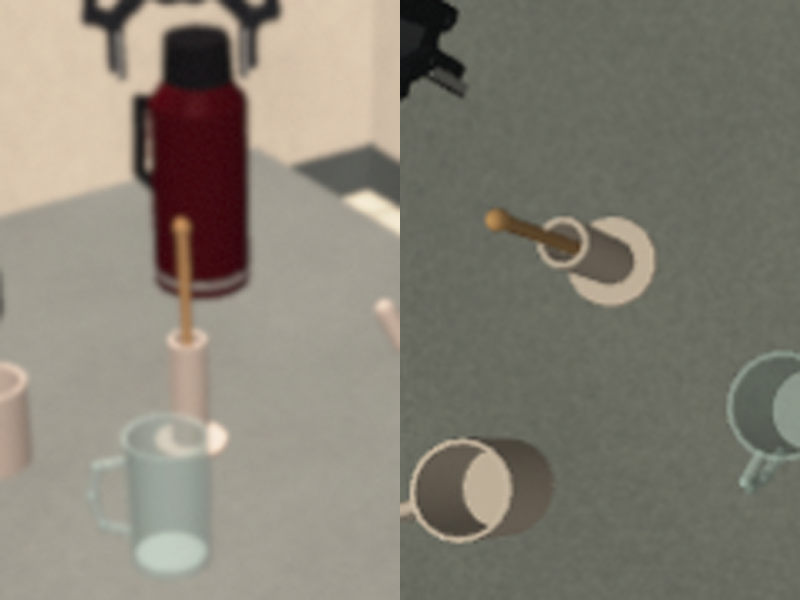

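The stick stands in the holder, bead at side crop (181,226), and the mug is unmoved. Next, a closer look at the tongs from two wrist positions.

Run:
```python
from rig import bot,vision; from h import *; import pickle
a=np.array([.5268,-.0292])-[.4059,-.0986]; a=np.r_[a/np.linalg.norm(a),0]; Z=np.array([0,0,1.])
y=np.cross(Z,a); j0=bot.get_state()["joints"]; C=np.array([.43,-.08,.24])
qs=[quat(-Z,s*y) for s in(1,-1)]; js=[bot.inverse_kinematics(C,q) for q in qs]; print(a,js)
q=qs[int(np.argmin([abs(j[5]) for j in js]))]; W=[]
for dp in (0,.05):
    bot.reach(C+dp*a,q); bot.dwell(.15); W.append(wristcam(bot,vision))
    cv2.imwrite(f"pics/w{len(W)}.png",W[-1]["img"])
pickle.dump((q,a,W),open("w.pkl","wb")); print(bot.get_state()["t"],np.array(W[0]["T_tool_cam"]).round(3))
cv2.imwrite("pics/w12.png",np.hstack([cv2.resize(w["img"],(400,300),interpolation=cv2.INTER_AREA) for w in W]))
```

```text
[0.8672703  0.49783754 0.        ] [array([-0.37626563,  0.05895711, -0.16597937,  1.34585985,  0.        ,
       -0.89736922]), array([-0.37626563,  0.05895711, -0.16597937,  1.34585985,  0.        ,
        2.24422344])]
13.3583 [[ 0.002 -0.958 -0.286  0.072]
 [ 1.     0.002  0.001 -0.   ]
 [-0.001 -0.286  0.958 -0.156]
 [ 0.     0.     0.     1.   ]]
```

View pics/w12.png

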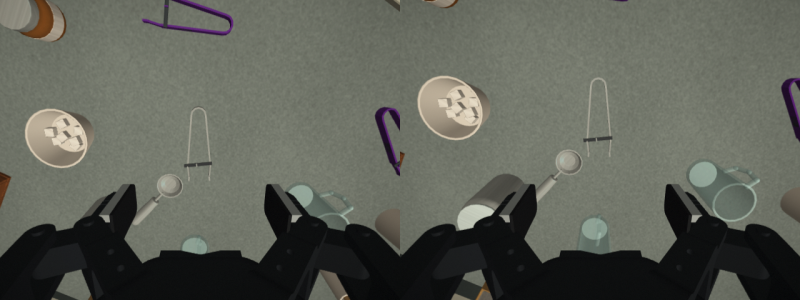

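The view shows the grey tongs with the bow end at about (317,171) full-res in w1 and (317,125) in w2, tips below, and the tongue in between. I'll mask and triangulate.

Run:
```python
from h import *; import pickle
q,a,W=pickle.load(open("w.pkl","rb")); M=[]; O=[]
for w,(x,y0,ww,hh) in zip(W,((280,160,75,135),(280,110,75,130))):
    g=cv2.cvtColor(w["img"],cv2.COLOR_BGR2GRAY)[y0:y0+hh,x:x+ww].astype(np.float32)
    r=g-cv2.medianBlur(g.astype(np.uint8),21); m=(r>14).astype(np.uint8); k=(r<-25)
    n,l,st,ce=cv2.connectedComponentsWithStats(m,connectivity=8)
    keep=np.isin(l,[i for i in range(1,n) if st[i,4]>15]); v,u=np.nonzero(keep)
    top=v.min(); bow=(u[v<=top+1].mean()+x,top+y0)
    mids=[((u[v==rr].min()+u[v==rr].max())/2+x,rr+y0,u[v==rr].max()-u[v==rr].min()) for rr in range(top+15,v.max()+1,12) if (v==rr).sum()>1]
    dv,du=np.nonzero(k); print("bow",bow,"bottom",v.max()+y0,"mids",mids,"tongue",du.mean()+x if len(du) else 0,dv.mean()+y0 if len(dv) else 0)
    M.append((bow,mids)); O.append(cv2.resize(np.hstack([r.clip(-60,60)*2+128,keep*255.]),None,fx=2.6,fy=2.6))
    print("plane: bow",plane(w,bow,.016),"mids",[np.round(plane(w,m[:2],.016),4)[:2].tolist() for m in mids])
print("bow tri",tri((W[0],M[0][0]),(W[1],M[1][0])))
P=np.array([plane(W[0],m[:2],.016)[:2] for m in M[0][1]]); d=P[0]-P[-1]; print("axis",np.degrees(np.arctan2(-d[1],-d[0])),"prior",np.degrees(np.arctan2(a[1],a[0])))
h=min(o.shape[0] for o in O); cv2.imwrite("pics/m.png",np.hstack([o[:h] for o in O]))
```

```text
bow (np.float64(317.0), np.int64(172)) bottom 294 mids [(np.float64(317.0), 187, np.int64(26)), (np.float64(317.5), 199, np.int64(27)), (np.float64(317.5), 211, np.int64(29)), (np.float64(317.5), 223, np.int64(31)), (np.float64(317.5), 235, np.int64(33)), (np.float64(317.5), 247, np.int64(35)), (np.float64(300.0), 259, np.int64(2)), (np.float64(318.0), 271, np.int64(36)), (np.float64(309.0), 283, np.int64(52))] tongue 314.55223880597015 260.92910447761193
plane: bow [ 0.4072259  -0.09720743  0.016     ] mids [[0.4213, -0.0891], [0.4325, -0.0821], [0.4442, -0.0753], [0.4562, -0.0684], [0.4684, -0.0614], [0.4808, -0.0543], [0.5037, -0.0645], [0.5063, -0.039], [0.5248, -0.0406]]
bow (np.float64(317.1904761904762), np.int64(124)) bottom 239 mids [(np.float64(317.0), 139, np.int64(26)), (np.float64(317.0), 151, np.int64(28)), (np.float64(317.0), 163, np.int64(30)), (np.float64(317.0), 175, np.int64(32)), (np.float64(317.0), 187, np.int64(34)), (np.float64(317.5), 199, np.int64(35)), (np.float64(317.5), 211, np.int64(37)), (np.float64(317.5), 235, np.int64(37))] tongue 316.6463414634146 222.109756097561
plane: bow [ 0.40661308 -0.09714182  0.016     ] mids [[0.4197, -0.0899], [0.4304, -0.0838], [0.4412, -0.0775], [0.4523, -0.0712], [0.4635, -0.0648], [0.4748, -0.0577], [0.4865, -0.051], [0.5107, -0.0371]]
bow tri (array([ 0.40674455, -0.09723729,  0.01984568]), np.float64(0.00017970061888880634))
axis 25.12796427151525 prior 29.857035896046686[ WARN:0@0.539] global loadsave.cpp:1063 imwrite_ Unsupported depth image for selected encoder is fallbacked to CV_8U.
```

View pics/m.png

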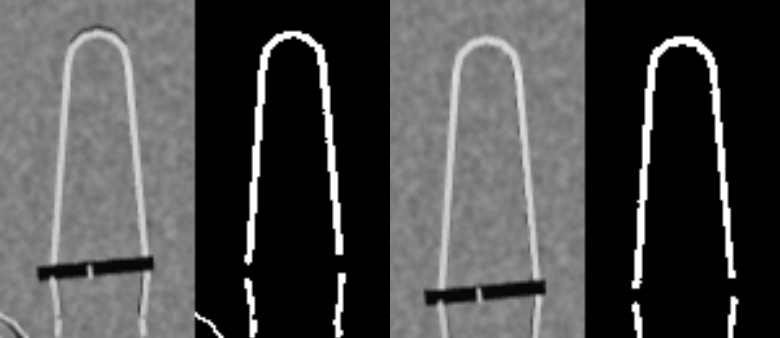

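The tongs are located: bow end (0.407,-0.097), axis 30°, height about right. The grip force is fixed at about 60 N, so a squeeze at the dark patches would close the tips fully. The arms are parallel (14 mm gap) exactly when they are flush with the rigid 28 mm bow. So I'll set the pads across the hinge line (x ≈ -66…-43 mm), where the bow stops the jaws at 28 mm. The camera goes on the tip side so I can check the pointer.

Run:
```python
from rig import bot,vision; from h import *; import pickle
th=np.radians(30); a=np.array([np.cos(th),np.sin(th),0]); Z=np.array([0,0,1.]); y=np.cross(Z,a)
B=np.array([.4069,-.0972,0]); G=B+a*(.014+.006); q=quat(-Z,-y)
print(G,bot.inverse_kinematics(G+.024*Z,q))
bot.reach(G+.10*Z,q); hit=bot.move_linear(G+.024*Z,velocity=.08,threshold=8)
s=bot.get_state(); print(hit,s["t"],s["tcp_pos"],s["wrist_force"])
bot.grasp(); s=bot.get_state(); print(s["t"],s["grip_width"],s["grip_force"],s["wrist_force"])
bot.move_linear(G+.16*Z,velocity=.1); bot.dwell(.2)
s=bot.get_state(); print(s["t"],s["tcp_pos"],s["grip_width"],s["grip_force"],s["wrist_force"])
w=wristcam(bot,vision); c={n:vision.camera(n) for n in("side","top")}; c["w"]=w; pickle.dump(c,open("c3.pkl","wb"))
up=proj(w,s["tcp_pos"]+a*.10-.016*Z); print(up)
cv2.imwrite("pics/w3.png",w["img"])
```

```text
[ 0.42422051 -0.0872      0.        ] [-0.39698052  0.21516533 -0.57955584  0.77607515  0.          2.22101336]
False 17.025 [ 0.42452031 -0.08730298  0.02435706] [0.19036903 0.48283101 0.40708207]
17.7917 7.115776140361137e-05 0.0 [ 1.04293583 -0.05512637 -0.19188773]
19.5 [ 0.42408049 -0.08713449  0.15966348] -0.00024256497132941338 0.0 [0.87255701 0.44676377 0.93580516]
[320.11944917  70.03598961]
```

View pics/w3.png

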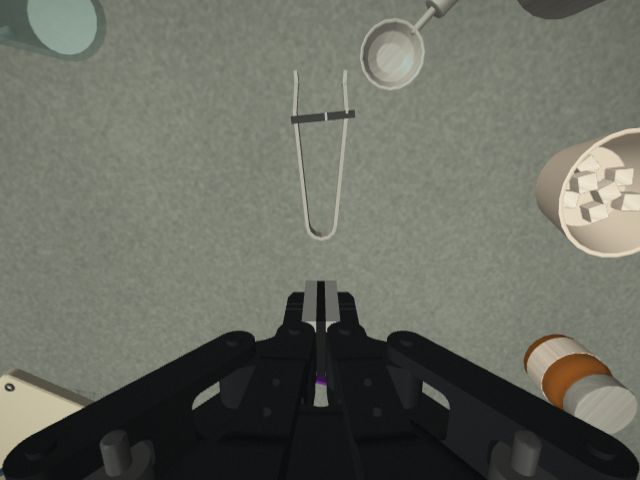

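The fingers shut empty. The tongs still lie flat with the bow end at (321,240), so I'll check whether they moved.

Run:
```python
from h import *; import pickle
from rig import bot
c=pickle.load(open("c3.pkl","rb")); w=c["w"]
for uv in ((321,239.5),(303.5,205),(340,205),(296,72),(346,72),(326,117)): print(uv,plane(w,uv,.016))
print(bot.tip_extent)
for uv in ((304,310),(336,310),(304,281),(336,281)):
    o,v=ray(w,uv); s=bot.get_state(); q=s["tool_rot"]; R=Ro.from_quat(np.r_[q[1:],q[0]]).as_matrix()
    o2,v2=R.T@(o-s["tcp_pos"]),R.T@v; print(uv,o2+v2*((.022-o2[2])/v2[2]), o2+v2*((.011-o2[0])/v2[0]))
```

```text
(321, 239.5) [ 0.40713981 -0.09772946  0.016     ]
(303.5, 205) [ 0.42677349 -0.06866642  0.016     ]
(340, 205) [ 0.44276557 -0.09623729  0.016     ]
(296, 72) [ 0.51657327 -0.0115084   0.016     ]
(346, 72) [ 0.53627405 -0.04550442  0.016     ]
(326, 117) [ 0.49947956 -0.04884625  0.016     ]
0.022
(304, 310) [-0.0238666 -0.0090484  0.022    ] [ 0.011     -0.0057153 -0.0415519]
(336, 310) [-0.02382616  0.00913125  0.022     ] [ 0.011       0.00597715 -0.04150448]
(304, 281) [-0.00596795 -0.00883879  0.022     ] [ 0.011      -0.00689738 -0.01586678]
(336, 281) [-0.00593007  0.00887253  0.022     ] [ 0.011       0.00705002 -0.01580019]
```

Run:
```python
from h import *; import pickle
c1=pickle.load(open("c1.pkl","rb")); c=pickle.load(open("c3.pkl","rb"))
print("stick held: TCP z .2857, pixel of heights", [(z,proj(c1["side"],np.array([.5605,.2988,z])).round(1).tolist()) for z in (.24,.25,.264,.275,.2857,.3,.32)])
X=np.array([.42408,-.08713,0])
for n in ("side","top"):
    for dz in (-.03,-.022,-.01,0,.02): print(n,dz,proj(c[n],X+[0,0,.15966+dz]).round(1))
w=c["w"]; a=np.array([np.cos(np.pi/6),.5,0])
print("wrist tip front edge would be",proj(w,X+.011*a+[0,0,.15966-.022]).round(1),"mid",proj(w,X+[0,0,.15966-.022]).round(1))
p=proj(c["side"],X+[0,0,.14]).astype(int)
i=c["side"]["img"][p[1]-45:p[1]+45,p[0]-60:p[0]+60]; k=c1["side"]["img"][75:165,210:330]
cv2.imwrite("pics/cmp.png",np.hstack([cv2.resize(z,(400,300),interpolation=cv2.INTER_CUBIC) for z in(i,k)])); print("crop origin",p-[60,45],"scale 3.333")
```

```text
stick held: TCP z .2857, pixel of heights [(0.24, [264.3, 144.4]), (0.25, [264.1, 140.8]), (0.264, [264.0, 135.8]), (0.275, [263.9, 131.8]), (0.2857, [263.8, 128.0]), (0.3, [263.6, 122.7]), (0.32, [263.4, 115.3])]
side -0.03 [305.4 269. ]
side -0.022 [305.4 266. ]
side -0.01 [305.4 261.3]
side 0 [305.5 257.4]
side 0.02 [305.5 249.5]
top -0.03 [375.1 288.4]
top -0.022 [375.5 288.4]
top -0.01 [376.2 288.5]
top 0 [376.7 288.6]
top 0.02 [377.9 288.7]
wrist tip front edge would be [319.9 252.1] mid [319.9 271. ]
crop origin [245 220] scale 3.333
```

View pics/cmp.png

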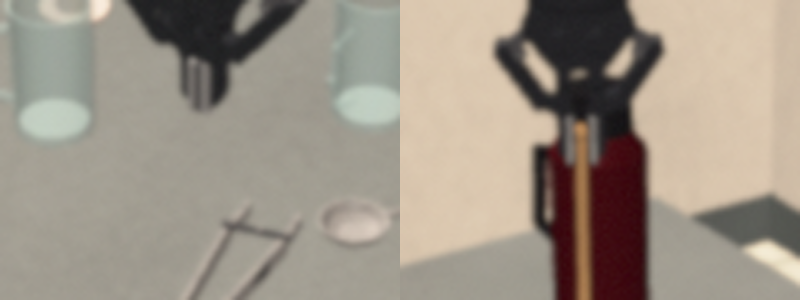

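In the side crop the fingertips end at (306,253). That is about 11 mm above the reported TCP, where they should be 22 mm below it (v≈266), and the stick crop shows the same. So the fingers are about 33 mm shorter than stated and closed above the tongs. I'll calibrate this by touching the bare top with the shut fingers, then grasp.

Run:
```python
from rig import bot,vision; from h import *; import pickle
th=np.radians(30); a=np.array([np.cos(th),np.sin(th),0]); Z=np.array([0,0,1.]); y=np.cross(Z,a)
B=np.array([.4070,-.0974,0]); G=B+a*.020; S=B-a*.035; q=quat(-Z,-y)
print(bot.inverse_kinematics(S-.03*Z,q),bot.inverse_kinematics(G-.012*Z,q))
bot.move_linear(S+.10*Z,velocity=.15); bot.move_linear(S+.03*Z,velocity=.12)
hit=bot.move_linear(S-.025*Z,velocity=.025,threshold=4); s=bot.get_state(); z0=s["tcp_pos"][2]; print(hit,z0,s["wrist_force"],s["t"])
bot.move_linear(S+.06*Z,velocity=.15); print(bot.get_state()["t"])
open("z0","w").write(str(z0))
```

```text
[-0.50996698  0.23915648 -0.74109498  0.59054487  0.          2.1080269 ] [-0.39732346  0.26515428 -0.63104959  0.67459246  0.          2.22067042]
True -0.014468123992450156 [-1.24523068  1.91574143  9.45455236] 22.6667
23.3167
```

The shut fingertips touch at TCP z = -0.0145, so they sit about 36 mm short of nominal. Now I'll grasp at the corrected height.

Run:
```python
from rig import bot,vision; from h import *; import pickle
th=np.radians(30); a=np.array([np.cos(th),np.sin(th),0]); Z=np.array([0,0,1.]); y=np.cross(Z,a)
B=np.array([.4070,-.0974,0]); G=B+a*.020; q=quat(-Z,-y)
bot.let_go(); bot.move_linear(G+.06*Z,velocity=.12)
hit=bot.move_linear(G-.0132*Z,velocity=.08,threshold=8); s=bot.get_state(); print(hit,s["t"],s["tcp_pos"],s["wrist_force"])
bot.grasp(); s=bot.get_state(); print(s["t"],s["grip_width"],s["grip_force"],s["wrist_force"])
bot.move_linear(G+.12*Z,velocity=.1); bot.dwell(.2)
s=bot.get_state(); print(s["t"],s["tcp_pos"],s["grip_width"],s["grip_force"],s["wrist_force"])
w=wristcam(bot,vision); c={n:vision.camera(n) for n in("side","top")}; c["w"]=w; pickle.dump(c,open("c4.pkl","wb"))
cv2.imwrite("pics/w4.png",np.hstack([cv2.resize(w["img"][:320,200:440],(450,600),interpolation=cv2.INTER_CUBIC), cv2.resize(c["side"]["img"][190:330,270:352],(350,600),interpolation=cv2.INTER_CUBIC)]))
```

```text
False 25.775 [ 0.42459067 -0.08754993 -0.01285909] [0.06737741 0.11692258 0.76407908]
26.3583 0.025631086082164724 59.41740766167641 [-1.05060104  0.65485807  8.80381335]
28.0417 [ 0.42417543 -0.08735213  0.11966756] 0.025789626286675207 58.974632900208235 [-0.00363701  0.10404011 -0.46598439]
```

View pics/w4.png

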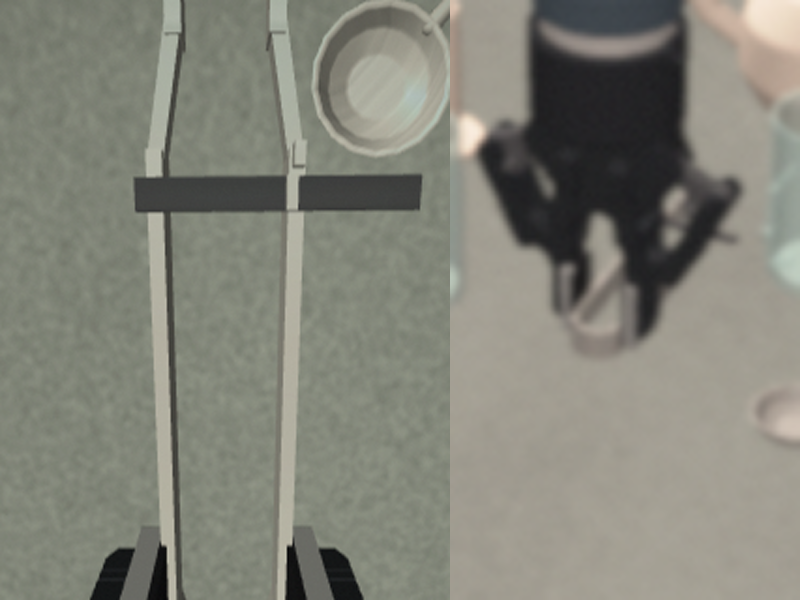

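The tongs are held; the ridge is at crop (292,195), the pointer at (299,155), and the arms are nearly parallel. I'll compute widths and pointer offset from the pixels.

Run:
```python
from h import *; import pickle
c=pickle.load(open("c4.pkl","rb")); w=c["w"]; th=np.radians(30); a=np.array([np.cos(th),np.sin(th),0]); y=np.array([-a[1],a[0],0])
O=np.array([.4070,-.0974,0])+a*.074   # tongs origin
f=lambda p,z:(lambda X:(round(1e3*(X-O)@a,1),round(1e3*(X-O)@y,2)))(plane(w,(200+p[0]/1.875,p[1]/1.875),z))
zt=.1325+.016
print("arm top outer/inner L,R (x,y mm)")
for r,l,li,ri,rr in ((520,158,173,278,296),(400,154,168,281,298),(250,149,165,286,303),(165,146,162,288,305),(20,163,181,270,287)):
    A=[f((u,r),zt) for u in(l,li,ri,rr)]; print(A,"outer",A[0][1]-A[3][1],"inner",A[1][1]-A[2][1])
print("ridge",f((292.5,195),.1325+.021),"pointer",f((299,145),.1325+.021),f((299,145),zt),"tongue ends",f((134,195),.1525),f((421,195),.1525))
```

```text
arm top outer/inner L,R (x,y mm)
[(np.float64(-35.7), np.float64(14.03)), (np.float64(-35.7), np.float64(10.87)), (np.float64(-35.7), np.float64(-11.23)), (np.float64(-35.7), np.float64(-15.02))] outer 29.049999999999997 inner 22.1
[(np.float64(-9.8), np.float64(14.1)), (np.float64(-9.8), np.float64(11.31)), (np.float64(-9.8), np.float64(-11.19)), (np.float64(-9.8), np.float64(-14.58))] outer 28.68 inner 22.5
[(np.float64(18.8), np.float64(14.18)), (np.float64(18.8), np.float64(11.19)), (np.float64(18.9), np.float64(-11.38)), (np.float64(18.9), np.float64(-14.55))] outer 28.73 inner 22.57
[(np.float64(33.5), np.float64(14.25)), (np.float64(33.5), np.float64(11.37)), (np.float64(33.6), np.float64(-11.33)), (np.float64(33.6), np.float64(-14.39))] outer 28.64 inner 22.7
[(np.float64(56.4), np.float64(10.59)), (np.float64(56.4), np.float64(7.53)), (np.float64(56.4), np.float64(-7.6)), (np.float64(56.4), np.float64(-10.49))] outer 21.08 inner 15.129999999999999
ridge (np.float64(28.2), np.float64(-11.83)) pointer (np.float64(36.2), np.float64(-12.7)) (np.float64(36.9), np.float64(-13.2)) tongue ends (np.float64(28.2), np.float64(16.07)) (np.float64(28.3), np.float64(-34.6))
```

The arms are parallel and the tip gap is about 14.5 mm, near the mark. Carrying the tongs to the bowl.

Run:
```python
from rig import bot,vision; from h import *; import pickle
Z=np.array([0,0,1.]); bowl=np.array([.562,-.275,0]); st=bot.get_state()["joints"]; best=None
for d in (0,-15,-30,15,30):
    a=np.array([np.cos(np.radians(d)),np.sin(np.radians(d)),0]); q=quat(-Z,-np.cross(Z,a)); P=bowl-.119*a+.12*Z
    j=bot.inverse_kinematics(P,q)
    if j is not None:
        k=np.abs(j-st).max()
        if best is None or k<best[0]: best=(k,d,P,q,a)
k,d,P,q,a=best; print(k,d,P)
bot.move_linear(P,velocity=.07,attitude=q); bot.dwell(1.0)
s=bot.get_state(); print(s["t"],s["tcp_pos"],s["grip_width"],s["grip_force"])
w=wristcam(bot,vision); t=vision.camera("top"); sd=vision.camera("side"); pickle.dump((w,t,sd),open("c5.pkl","wb"))
# numeric check: bowl and stick still there
h0=pickle.load(open("c2.pkl","rb"))
print("stick",stickline(sd["img"],(240,140,40,60)),stickline(h0["side"]["img"],(240,140,40,60)))
# mouth in wrist view, tip rows
zt=s["tcp_pos"][2]+.0129+.016; print("mouth px",proj(w,s["tcp_pos"]*[1,1,0]+.119*a+[0,0,zt]),"bowl px",proj(w,bowl+.055*Z))
g=cv2.resize(t["img"][180:260,400:520],(400,267),interpolation=cv2.INTER_CUBIC); g2=cv2.resize(w["img"][:200,200:440],(400,333),interpolation=cv2.INTER_CUBIC)
cv2.imwrite("pics/f.png",np.vstack([g2,g]))
```

```text
0.3191885589377021 0 [ 0.443 -0.275  0.12 ]
32.0333 [ 0.44302321 -0.27500826  0.12003722] 0.02580199663064649 58.96581742912531
stick (array([264.84415411, 153.97001212]), array([266.19615266, 192.02855602]), np.int32(179)) (array([263.87218569, 153.96052026]), array([265.59488396, 192.0183377 ]), np.int32(177))
mouth px [321.68839526 -20.57219235] bowl px [321.20836085  47.84960347]
```

View pics/f.png

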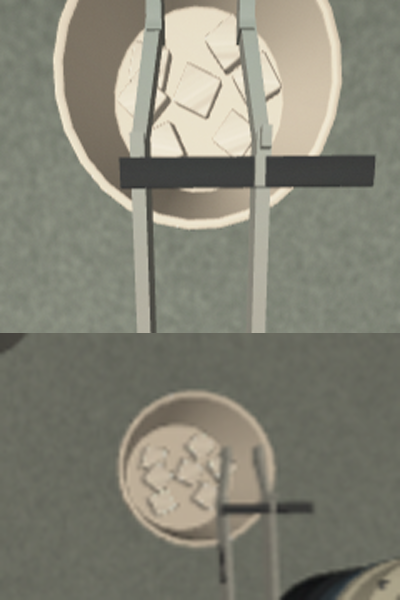

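The tongs hang over the bowl, clear of it, with tips at top px about (467.5,215) and (477.4,215). The stick is unmoved. I'll check the mouth position from the top view, then hand in.

Run:
```python
from rig import bot; from h import *; import pickle
w,t,s=pickle.load(open("c5.pkl","rb"))
A,B=plane(t,(467.5,214.5),.149),plane(t,(477.4,214.5),.149); m=(A+B)/2; d=np.linalg.norm(m[:2]-[.562,-.275])
print(A,B,m,"off",d,"centre spacing",np.linalg.norm(A-B)); st=bot.get_state(); print(st["t"],st["grip_force"],np.abs(st["dq"]).max())
if d<.02: print(bot.hand_in())
```

```text
[ 0.56025328 -0.26384014  0.149     ] [ 0.55994198 -0.28262244  0.149     ] [ 0.56009763 -0.27323129  0.149     ] off 0.0025975632477234487 centre spacing 0.018784883163011513
32.1833 58.964837808161974 0.0007684581473588772
the job is handed in; nothing more can be done
None
```

The job is handed in; the verdict was not shown. The stick stands bead up in the holder, and the arm is holding the tongs over the bowl, tip midpoint about 3 mm off its centre and about 0.14 m up, with a tip gap of about 14–16 mm by my camera measurements (allowed 11–17).

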